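Lock the blood-bag mixer for transport

ROBOT

A 6-joint arm with a two-finger parallel gripper is mounted at the origin on the work surface. World frame = base frame: x ahead of the robot, y to its left, z up, the work surface at z = 0. Lengths are in m, angles in rad, forces in N, time in s.
With the tool pointing down it reaches from about 0.325 to 0.9 m from the base axis. Payload 6.1 kg.
Tool frame: the origin (TCP) lies between the finger pads; the fingertips stand 11 mm ahead of it and the grasp point (between the pads) lies 8 mm behind it; z points along the fingers, y is the line along which they close (so a half turn about z gives the same grasp; the last joint's range is limited). The gripper opens to 87 mm and grips with 3 to 60 N. Pads are 19 mm wide; open, the fingers measure 117 mm over their backs; the gripper's body (75 mm by 190 mm) begins 51 mm behind the grasp point.
Start: joints at [1.075, 0.22, 1.526, -0, 1.395, -0.126], TCP at [0.226, 0.583, 0.213] pointing down, gripper open.
Joint ranges: [-2.98, 2.98], [-0.91, 2.08], [0.09, 2.57], [-1.24, 4.39], [0.2, 2.65], [-2.68, 2.68]. Speed limits (rad/s): [2.57, 2.57, 3.01, 3.14, 3.14, 3.14].

INTERFACE

Orientations are given as a rotation vector (axis times angle).
In Python, from workcell import bot gives the robot as it stands. Calls block until the motion is done:
- bot.goto(position, orientation): joint-space move of the TCP to a pose.
- bot.move_linear(position, ori=None, rate=0.15, until_force=None): straight line of the TCP; ori=None keeps the orientation; rate is the mean speed in m/s. With until_force (N) it stops when the force on the tool has changed by that much, and returns True; else False.
- bot.set_joints(angles): joint-space move.
- bot.move_gripper(opening): finger opening in m; the grip force is fixed at half the most; returns when the fingers have stopped.
- bot.sleep(seconds).
- bot.ik(position, orientation): joint angles nearest the present ones, or None.
- bot.capture(name): name is "side" or "top" or "wrist"; returns (picture, depth): 480x640x3 uint8, red, green, blue; 480x640 float32, m along the optical axis (not along the pixel's ray), 0 where there is no reading.
- bot.camera_info(name): a dict with "fx", "fy", "cx", "cy" (pixels), "pose" (4x4, takes a point from camera to world coordinates); the wrist camera has in their place "hand_eye" (4x4, takes a point from camera to tool coordinates, whose origin is the TCP and whose axes are the flange's). Camera axes: x right, y down, z forward; pixel columns grow to the right and rows downward; lengths in m; the calibration is good to about 2 mm. A picture is of the moment at which its call begins: read the wrist's pose just before it. camera_info takes no time and is no camera call.
A pose or a line that the arm cannot do raises bot.IKError and nothing moves.
- bot.sign_off(): hands the job in; it is judged then, once.
Readings, each from a call of its own:
- bot.get_time_s(): time.
- bot.get_joint_positions(): joint angles.
- bot.get_qd(): joint speeds.
- bot.get_joint_torque(): joint torques, N m.
- bot.get_ee_pos(): TCP position.
- bot.get_orientation(): TCP orientation.
- bot.get_contact_force(): force on the tool from outside, world axes, zero at the start.
- bot.get_wrist_torque(): the same for the moment, N m.
- bot.get_width(): finger opening in m.
- bot.get_grasp_force(): force on a finger pad.
Only numpy, scipy, OpenCV 4.12 (cv2) and the standard library are available. Lean on these libraries where they do the work, as an engineer would, in place of code of your own. Each camera call takes 0.05 s, during which the arm holds its last target. There are 200 camera calls.

TASK

The blood-bag mixer is going out to a donation session. Bring its rocking tray about level, then slide the yellow transport-lock grip on the sloped console all the way to its end stop on the red side, so that the bolt passes through the lug under the tray and holds the tray level. Leave the tube rack, the steel bowl and the reagent bottle standing where they are.

Things in the scene. Friction and masses are not known exactly. Their poses are not given: they have to be found in the camera images.
- mixer: Bench mixer for blood bags, blue and white, standing firmly, 230 mm deep x 320 wide. Origin: on the bench under its middle. x axis from the front (sloped white console) to the back, y along the width to the red (locked) side, z up. The console rises from x = -110 mm, height 28 mm to x = -30 mm, height 95 mm: 40 deg from level, looking forwards and up. A steel tray rocks on top.
- tray (a joint): Rocking angle (rad) of the shallow steel tray, 190 mm (x) by 300 mm (y), about the mixer's x direction; 0 = level, positive = the end on the red (locked) side is high; -0.15 to 0.15. Stiff pivot, 120 mm above the bench: the tray stays where it is put; about 3 N near one end moves it.
- tray_lock_end (a point): Point on the tray's floor near its end on the red (locked) side, at mid depth, 110 mm along the tray from the pivot; 142 mm above the bench when the tray is level. The place to press if this end is high. The rim stands 26 mm above the floor, 40 mm beyond. Axes: the tray's (as the mixer's when level).
- tray_far_end (a point): The same point of the tray's floor at its other end (green side), also 142 mm above the bench when level.
- tray_front_edge (a point): Middle of the tray's front rim (top edge), 168 mm above the bench when level, at mixer x = -80 mm. It overhangs the console: a gripper coming straight down on the lock grip strikes it, so lean the tool about 40 deg, square to the console.
- lug_hole (a point): Centre of the 15 mm hole in the steel lug (8 mm thick) that hangs under the tray's front edge, at mixer y = 95 mm, 104 mm above the bench when the tray is level. The lock bolt enters it along y.
- lock_grip (a point): Centre of the yellow lock grip, a block 26 mm along the slide, 28 up the slope, 37 tall, square on the console; 23 mm above its carriage plate (5 mm thick), 14 mm below its outer end. Axes: x up the slope, y along the slide to the red (locked) end, z square out of the console, 40 deg from vertical. Beside it nothing is over 6 mm tall for 50 mm.
- lock (a joint): Travel (m) of the lock slide along the grip's y: 0 = free (stop at the green mark), 0.070 = locked, at the stop at the red mark. Friction about 2.5 N; stays where left. Its 12 mm bolt has a tapered nose that meets the lug at 0.039 and fills the hole from 0.067. It draws the tray into line if within 0.05 rad of level; else it strikes the lug and stops.
- tube_rack_center (a point): Centre, 50 mm up, of a loose white rack of purple-capped sample tubes, 68 x 190 mm, 100 mm high. Bystander.
- bowl: Loose stainless bowl, 110 mm across, 45 mm high; origin under its centre. Bystander.
- reagent: Loose amber reagent bottle with a blue cap, 50 mm across, 100 mm high; origin under its centre. Bystander.

How it is judged:
On the way:
1. the lock slide is home against the stop at the red mark with the tray held level (value of joint lock above 0.066 m and value of joint tray between -0.035 and 0.035 rad), for 0.2 s.
At the end, for the whole second after the job is handed in: The lock slide is within 4 mm of its end stop at the red mark, at rest, with the bolt through the lug, and the tray is level within 0.035 rad (2 degrees) (all of step 1 and velocity of joint lock between -0.01 and 0.01 m/s); the robot touches nothing.
It fails at once if the tube rack, the bowl or the bottle is shifted by more than 30 mm (distance of any of tube_rack_center, bowl, reagent from where it was at the start of the episode above 0.03 m).
It fails at once if the tube rack, the bowl or the bottle is tipped over (angle between any of tube_rack_center, bowl, reagent's own z axis and vertical above 0.5 rad).
It also fails if it takes over 48 s, if anything falls off the work surface, if the arm or the gripper's body presses on something with over 40 N, if the wrist force passes 120 N, or if a joint passes its speed limit or range.

## Working session

There is one attempt and no reset: what is moved stays moved. The work goes in short steps, each a Python script; the robot and the scene stay as the last script left them, time stands still between calls to the robot, and variables do not carry over. Pictures are saved under pics/ and viewed, at most 10 in all, crops included, and the job is handed in when it is done.

```bash
mkdir -p pics; python3 - <<'E'
from workcell import bot
import numpy as np,cv2
for n in("top","side"):
    p,d=bot.capture(n); np.savez(f"{n}.npz",p=p,d=d)
    cv2.imwrite(f"pics/{n}1.png",p[:,:,::-1])
    i=bot.camera_info(n);print(n,i["fx"],i["cx"],i["cy"],np.round(i["pose"],3).tolist(),(d>0).mean())
print(bot.get_time_s(),bot.get_orientation(),bot.camera_info("wrist"))
E
```

```text
top 467.35989466139534 319.8616915759601 243.0194546934125 [[0.01, -0.985, 0.172, 0.31], [-1.0, -0.009, 0.002, 0.063], [-0.0, -0.172, -0.985, 1.359], [0.0, 0.0, 0.0, 1.0]] 0.9960807291666667
side 533.4884735005185 320.1070541384325 235.74237523605305 [[0.998, -0.048, 0.048, 0.475], [-0.068, -0.66, 0.749, -0.884], [-0.004, -0.75, -0.661, 0.971], [0.0, 0.0, 0.0, 1.0]] 0.995947265625
0.1 [-5.77499999e-01 -3.08750633e+00  2.67927574e-03] {'fx': 402.45853733304557, 'fy': 402.45853733304557, 'cx': 316.52848853457965, 'cy': 244.51081502179775, 'hand_eye': array([[-3.26878645e-04, -9.56596902e-01, -2.91414242e-01,
         7.92765800e-02],
       [ 9.99999946e-01, -3.04557425e-04, -1.21956763e-04,
        -1.44779317e-03],
       [ 2.79110903e-05, -2.91414266e-01,  9.56596950e-01,
        -1.71573266e-01],
       [ 0.00000000e+00,  0.00000000e+00,  0.00000000e+00,
         1.00000000e+00]])}
```

View pics/top1.png

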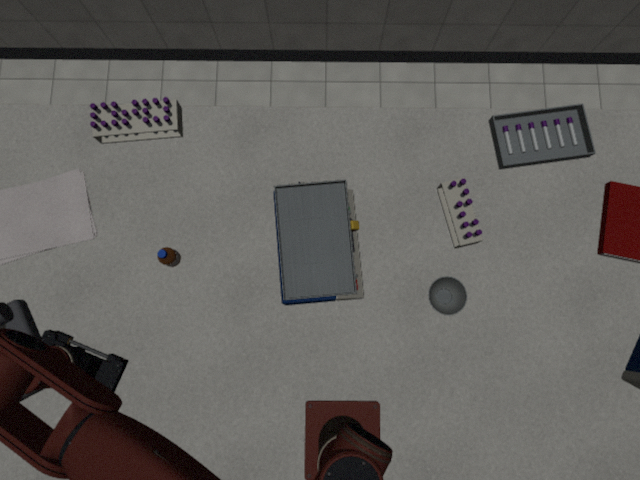

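View pics/side1.png

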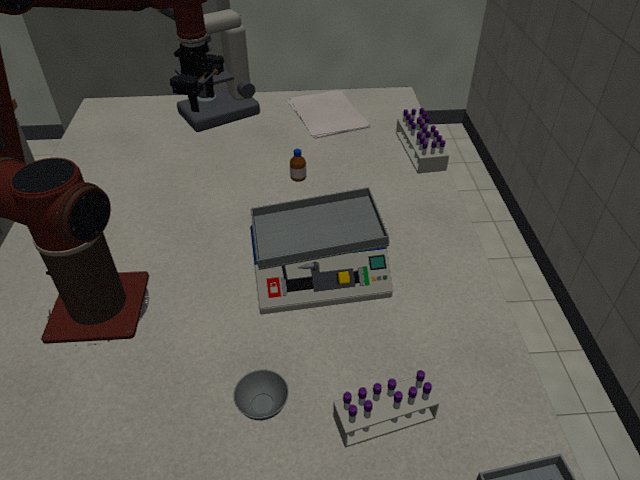

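The top view shows the mixer at about (318,240), with its console facing right (world -y) and the grip at (354,225). The side view shows the grip at (344,278), the red mark at (273,287) toward the robot, and the tray tilted. Next I'll fit the geometry.

```bash
cat > h.py <<'E'
import numpy as np,cv2
def cloud(p,d,i,T):
    v,u=np.mgrid[:480,:640]
    P=np.stack([(u-i["cx"])*d/i["fx"],(v-i["cy"])*d/i["fy"],d],-1)
    return P@T[:3,:3].T+T[:3,3]
def yellow(p):
    h=cv2.cvtColor(p,cv2.COLOR_RGB2HSV)
    m=cv2.inRange(h,(18,140,80),(34,255,255))
    n,l,s,c=cv2.connectedComponentsWithStats(m)
    k=1+np.argmax(s[1:,4]); return l==k,s[k],c[k]
E
python3 - <<'E'
from workcell import bot
from h import *
for n in("top","side"):
    z=np.load(n+".npz");i=bot.camera_info(n);C=cloud(z["p"],z["d"],i,i["pose"])
    m,s,c=yellow(z["p"]);Q=C[m];print(n,"yellow",s,c,np.median(Q,0),Q.min(0),Q.max(0))
    poly=np.array([[283,195],[341,190],[350,290],[290,295]] if n=="top" else [[265,215],[365,203],[375,232],[270,250]])
    k=cv2.fillPoly(np.zeros((480,640),np.uint8),[poly],1)>0
    A=C[k];A=A[A[:,2]>.05];c0=np.median(A,0)
    f=np.linalg.lstsq(np.c_[A[:,:2]-c0[:2],np.ones(len(A))],A[:,2],rcond=None)[0]
    print(n,"plane",f,c0)
    if n=="top":
        M=((C[...,2]>.11)&(abs(C[...,0]-c0[0])<.25)&(abs(C[...,1]-c0[1])<.2)).astype(np.uint8)
        M=cv2.morphologyEx(M,cv2.MORPH_OPEN,np.ones((5,5)))
        P=C[M>0];r=cv2.minAreaRect(P[:,:2].astype(np.float32));print(r,cv2.boxPoints(r))
E
```

```text
top yellow [351 221   8   8  60] [354.26666667 224.63333333] [ 0.58324664 -0.02906655  0.09093609] [ 0.57273507 -0.04077306  0.07981175] [ 0.59595517 -0.01997663  0.10178826]
top plane [-0.05221974  0.00823994  0.1454396 ] [0.52225492 0.07503876 0.14153074]
((0.49421992897987366, 0.07588677108287811), (0.36881932616233826, 0.19010035693645477), 5.6873459815979) [[ 3.0129856e-01  1.5219407e-01]
 [ 3.2013750e-01 -3.6970511e-02]
 [ 6.8714130e-01 -4.2052567e-04]
 [ 6.6830236e-01  1.8874405e-01]]
side yellow [339 271  11  12 118] [343.92372881 276.79661017] [ 0.58428224 -0.03180343  0.09008429] [ 0.47467661 -0.88373701  0.07958413] [ 0.59579675 -0.0177034   0.97132426]
side plane [ 0.09538902 -0.64581372  0.14411812] [0.52912104 0.09206087 0.1424922 ]
```

```bash
python3 - <<'E'
from workcell import bot
from h import *
for n in("top","side"):
    z=np.load(n+".npz");i=bot.camera_info(n);d=z["d"];C=cloud(z["p"],d,i,i["pose"])
    poly=np.array([[283,195],[341,190],[350,290],[290,295]] if n=="top" else [[265,215],[365,203],[375,232],[270,250]])
    k=(cv2.fillPoly(np.zeros((480,640),np.uint8),[poly],1)>0)&(d>0)
    A=C[k];w=np.ones(len(A),bool);c0=np.array([.52,.075])
    for _ in range(6):
        f=np.linalg.lstsq(np.c_[A[w][:,:2]-c0,np.ones(w.sum())],A[w][:,2],rcond=None)[0]
        r=A[:,2]-np.c_[A[:,:2]-c0,np.ones(len(A))]@f; w=abs(r)<.006
    print(n,"plane",f,w.mean())
    M=((d>0)&(C[...,2]>.11)&(C[...,2]<.25)&(abs(C[...,0]-.52)<.2)&(abs(C[...,1]-.075)<.17)).astype(np.uint8)
    M=cv2.morphologyEx(M,cv2.MORPH_OPEN,np.ones((3,3)))
    l=cv2.connectedComponentsWithStats(M);M=l[1]==1+np.argmax(l[2][1:,4])
    P=C[M];r=cv2.minAreaRect(P[:,:2].astype(np.float32));print(r,cv2.boxPoints(r).tolist())
    for nm,lo,hi in(("red",(0,150,60),(8,255,255)),("green",(45,120,40),(80,255,255))):
        h=cv2.cvtColor(z["p"],cv2.COLOR_RGB2HSV);q=(cv2.inRange(h,lo,hi)>0)&(d>0)&(abs(C[...,0]-.52)<.2)&(abs(C[...,1])<.1)
        if q.any():print(nm,q.sum(),np.median(C[q],0))
E
```

```text
top plane [0.08942676 0.00928857 0.14113965] 0.9856954949029925
((0.528620719909668, 0.0793127566576004), (0.29967743158340454, 0.19010035693645477), 5.687345504760742) [[0.37010014057159424, 0.15904603898525238], [0.3889390230178833, -0.03011854737997055], [0.6871412992477417, -0.0004205256700515747], [0.6683024168014526, 0.18874406814575195]]
red 3 [ 0.43200212 -0.03761809  0.0432884 ]
side plane [0.08886186 0.00656639 0.14150033] 0.999715343011671
((0.5286698937416077, 0.07808932662010193), (0.29942938685417175, 0.19838331639766693), 5.655017852783203) [[0.3699096143245697, 0.16204556822776794], [0.389458030462265, -0.03537224978208542], [0.6874301433563232, -0.005866914987564087], [0.6678817272186279, 0.19155091047286987]]
red 167 [ 0.41992959 -0.02161145  0.05847201]
green 87 [ 0.64017158 -0.00101459  0.05674992]
```

The fit gives a tray angle of about -0.089 rad, with the green end high, and a mixer yaw of 5.7°. I'll press the far end level and check the IK for the lock.

```bash
cat >> h.py <<'E'
from scipy.spatial.transform import Rotation as R
a=np.radians(5.67); ym=np.array([-np.cos(a),-np.sin(a),0]); xm=np.array([-np.sin(a),np.cos(a),0]); zm=np.array([0,0,1.])
t=np.radians(40); nrm=-np.sin(t)*xm+np.cos(t)*zm; up=np.cos(t)*xm+np.sin(t)*zm
def ori(s,z):
    y=s*ym; return R.from_matrix(np.c_[np.cross(y,z),y,z]).as_rotvec()
def tray(bot,n="side"):
    p,d=bot.capture(n);i=bot.camera_info(n);C=cloud(p,d,i,i["pose"])
    L=(C[...,:2]-[.5287,.079]); k=(d>0)&(abs(L@ym[:2])<.12)&(abs(L@xm[:2])<.06)&(abs(C[...,2]-.142)<.03)
    A=C[k];f=np.linalg.lstsq(np.c_[A[:,:2]-[.5287,.079],np.ones(len(A))],A[:,2],rcond=None)[0]
    return f[:2]@ym[:2],f[2],p
E
python3 - <<'E'
from workcell import bot
from h import *
g=np.array([.584,-.031,.085])
for s in(1,-1):
    for o,nm in((ori(s,-nrm),"lean"),(ori(s,-zm),"down")):
        pts=[g+.12*nrm,g,g+.07*ym,g+.07*ym+.12*nrm] if nm=="lean" else [np.array([.638,.09,.3])]
        print(s,nm,[None if (q:=bot.ik(p,o)) is None else np.round(q,2).tolist() for p in pts])
print(tray(bot)[:2])
try:
  bot.move_gripper(0.0)
  p=bot.get_ee_pos();bot.move_linear([p[0],p[1],.3],rate=.2)
  s=min((1,-1),key=lambda s:9 if (q:=bot.ik([.638,.09,.3],ori(s,-zm))) is None else abs(q[5]))
  bot.goto([.638,.09,.25],ori(s,-zm))
  bot.move_linear([.638,.09,.18],rate=.15)
  print("hit",bot.move_linear([.638,.09,.153],rate=.03),bot.get_contact_force(),bot.get_ee_pos())
  bot.move_linear([.638,.09,.26],rate=.15)
except bot.IKError as e: print("IK",e)
print(tray(bot,"top")[:2],bot.get_time_s())
E
```

```text
1 lean [[-0.61, 0.49, 1.41, 0.52, 1.72, 2.38], [-0.52, 0.51, 1.57, 0.55, 1.52, 2.36], [-0.59, 0.39, 1.74, 0.52, 1.51, 2.29], [-0.68, 0.36, 1.58, 0.48, 1.71, 2.3]]
1 down [None]
-1 lean [[-0.61, 0.49, 1.41, 0.52, 1.72, -0.76], [-0.52, 0.51, 1.57, 0.55, 1.52, -0.78], [-0.59, 0.39, 1.74, 0.52, 1.51, -0.86], [-0.68, 0.36, 1.58, 0.48, 1.71, -0.84]]
-1 down [[0.02, 0.23, 1.36, -0.0, 1.56, -0.08]]
(np.float64(-0.08841015153865316), np.float64(0.1422795601676552))
hit False [ 0.41509922  0.1477577  -0.03542736] [0.63817022 0.08998857 0.15324491]
(np.float64(-0.07714465500349854), np.float64(0.14318324120074866)) 7.1417
```

```bash
python3 - <<'E'
from workcell import bot
from h import *
a,b,p=tray(bot);print(a,b);cv2.imwrite("pics/s2.png",p[:,:,::-1])
E
```

```text
-0.08918171089912241 0.14223145914902544
```

View pics/s2.png

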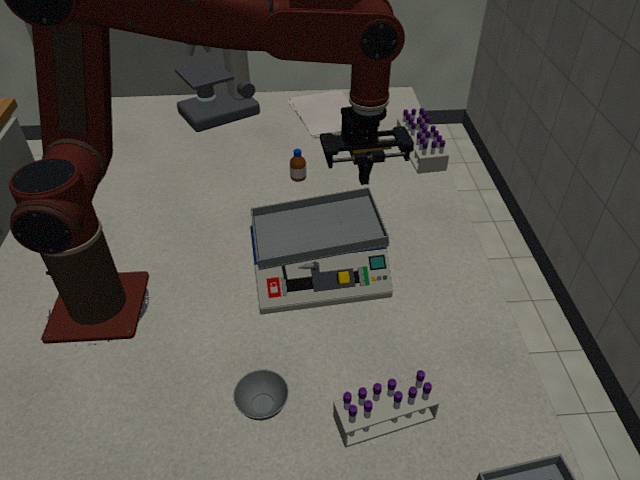

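The side view shows the tray still tilted, at -0.089 rad: the fingers stopped at TCP z = 0.153 with no contact. I'll press down further, guarded by force.

```bash
python3 - <<'E'
from workcell import bot
from h import *
print("w",bot.get_width())
bot.move_linear([.638,.09,.165],rate=.15)
print(bot.move_linear([.638,.09,.12],rate=.03,until_force=1.5),bot.get_contact_force(),bot.get_ee_pos())
a,b,p=tray(bot);print(a,b)
E
```

```text
w 0.00020814536718668196
True [ 0.14128194  0.5142023  -0.22797012] [0.63766838 0.08996585 0.14054704]
-0.0732937893769254 0.14248539818069045
```

```bash
python3 - <<'E'
from workcell import bot
from h import *
a,b,p=tray(bot);cv2.imwrite("pics/s3.png",cv2.resize(p[60:320,200:460,::-1],(600,600)))
print(bot.get_contact_force(),bot.get_ee_pos(),bot.get_orientation(),a)
E
```

```text
[ 0.57249785  0.8697267  -0.06979188] [0.63729959 0.08998205 0.14062982] [-2.10787990e+00 -2.32751858e+00  2.10155893e-03] -0.07509929542858056
```

View pics/s3.png

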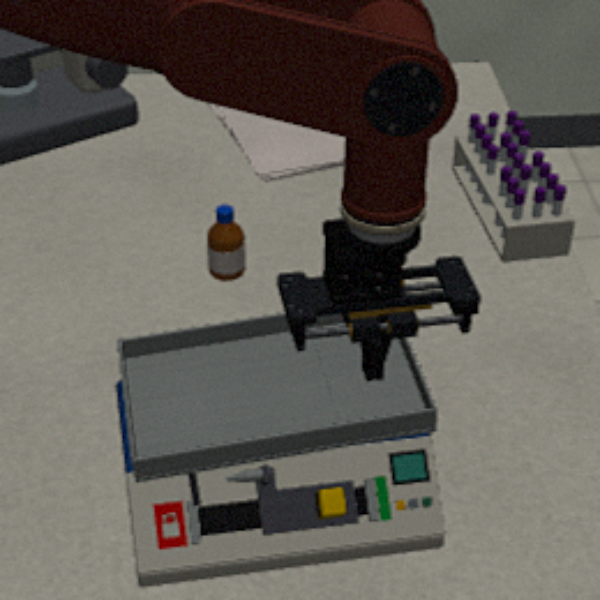

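```bash
python3 - <<'E'
from workcell import bot
from h import *
print(bot.get_joint_positions())
p,d=bot.capture("side");i=bot.camera_info("side");C=cloud(p,d,i,i["pose"])
for v in range(205,236,2): print(v,p[v,362],d[v,362].round(4),C[v,362].round(4))
for u in range(345,382,3): print(u,C[222,u].round(4),p[222,u])
E
```

```text
[ 1.78297904e-02  3.22313251e-01  1.54198780e+00  1.61070062e-05
  1.27926384e+00 -8.11330018e-02]
205 [13  5 16] 1.1971 [0.6295 0.0516 0.2311]
207 [11 19 17] 1.1982 [0.6295 0.0495 0.2271]
209 [4 7 5] 1.2457 [0.6354 0.0834 0.1941]
211 [13  8  1] 1.2466 [0.6353 0.081  0.19  ]
213 [ 1  4 15] 1.2488 [0.6353 0.0796 0.1851]
215 [ 5  6 11] 1.2503 [0.6353 0.0777 0.1806]
217 [ 7 14  5] 1.262 [0.6366 0.0835 0.1697]
219 [4 9 7] 1.2581 [0.6359 0.0774 0.1687]
221 [4 0 0] 1.2621 [0.6361 0.0774 0.1626]
223 [3 7 5] 1.2756 [0.6376 0.0845 0.1503]
225 [90 98 93] 1.2729 [0.6371 0.0793 0.1485]
227 [91 96 95] 1.2618 [0.6354 0.0678 0.1521]
229 [92 98 97] 1.2615 [0.6352 0.0645 0.1487]
231 [91 96 93] 1.2546 [0.6341 0.0562 0.1497]
233 [89 95 92] 1.247 [0.6329 0.0474 0.1512]
235 [94 95 93] 1.2503 [0.6331 0.0468 0.1455]
345 [0.5982 0.097  0.1454] [91 94 92]
348 [0.6055 0.097  0.145 ] [91 96 93]
351 [0.6123 0.0937 0.1473] [92 96 94]
354 [0.6197 0.0944 0.1463] [95 96 98]
357 [0.6267 0.0928 0.1472] [81 86 85]
360 [0.6319 0.0799 0.1577] [ 5 14 11]
363 [0.6392 0.0805 0.1567] [ 6 10 10]
366 [0.6465 0.0809 0.1559] [69 71 69]
369 [0.655  0.0879 0.1496] [96 96 95]
372 [0.6632 0.0925 0.1452] [90 93 93]
375 [0.6688 0.084  0.152 ] [93 96 92]
378 [0.6759 0.0833 0.1521] [85 88 88]
381 [0.6782 0.0601 0.1713] [50 52 51]
```

The fingertip is at about z = 0.150 while the TCP reads 0.1406, so the tip sits about 20 mm higher than the stated geometry. I'll rely on vision and contact, and continue pressing in small steps.

```bash
python3 - <<'E'
from workcell import bot
from h import *
for z in(.137,.134,.132,.130,.128):
    h=bot.move_linear([.638,.09,z],rate=.03,until_force=15)
    a,b,p=tray(bot); print(z,h,round(a,4),bot.get_contact_force().round(2),bot.get_ee_pos().round(4))
    if h or a>-.012: break
bot.move_linear([.638,.09,.30],rate=.2)
a,b,p=tray(bot);print(a,b,bot.get_time_s())
E
```

```text
0.137 False -0.0413 [1.45 0.49 0.31] [0.6378 0.09   0.1367]
0.134 False -0.0181 [-1.09 -0.71  0.83] [0.6379 0.09   0.1338]
0.132 False -0.0017 [0.91 1.43 1.82] [0.638 0.09  0.132]
0.00916696072433404 0.1424979088579344 10.9583
```

```bash
python3 - <<'E'
from workcell import bot
from h import *
g=np.array([.584,-.031,.085])
bot.goto(g+.11*nrm,ori(-1,-nrm)); bot.move_gripper(.06)
P=bot.get_ee_pos();O=R.from_rotvec(bot.get_orientation()).as_matrix()
p,d=bot.capture("wrist");i=bot.camera_info("wrist");T=cloud(p,d,i,i["hand_eye"])
np.savez("w.npz",p=p,d=d,P=P,O=O)
cv2.imwrite("pics/w1.png",p[:,:,::-1])
m,s,c=yellow(p);m&=d>0;print("yellow",s,c,"tool",np.median(T[m],0),"world",np.median(T[m]@O.T+P,0))
p,d=bot.capture("side");cv2.imwrite("pics/s4.png",cv2.resize(p[100:340,220:480,::-1],(650,600)))
np.savez("s4.npz",p=p,d=d)
print(P,bot.get_width(),tray(bot)[:2],bot.get_time_s())
E
```

```text
yellow [ 212  411  428   26 8895] [443.72715008 425.72186622] tool [ 0.02247453  0.02740962 -0.10854331] world [ 0.62342349 -0.1512216   0.26682679]
[ 0.59096576 -0.10140022  0.1692592 ] 0.05981374929312159 (np.float64(0.009108250735299483), np.float64(0.14255573491453685)) 13.2917
```

View pics/w1.png

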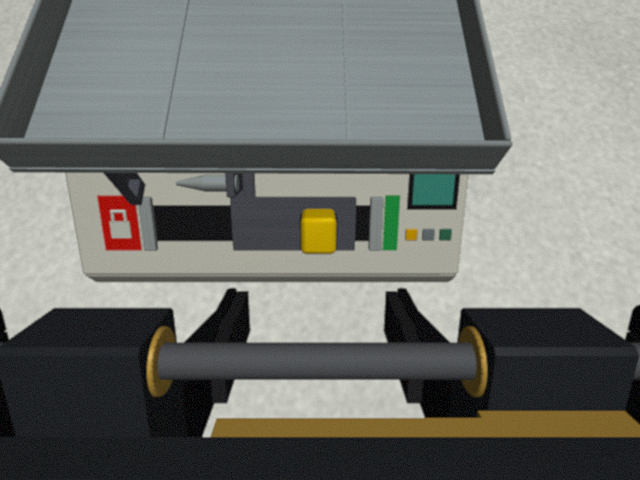

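View pics/s4.png

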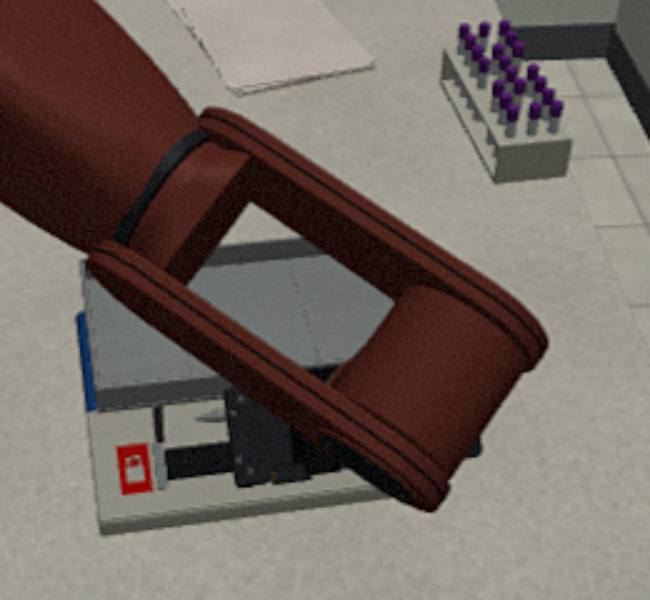

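In the wrist view the grip is at (318,231), the lug at (128,188), the bolt nose at (180,183), and the fingertips at (237,293) and (397,293). I'll measure the grip against the fingertips in the tool frame.

```bash
python3 - <<'E'
from workcell import bot
from h import *
z=np.load("w.npz");p,d,P,O=z["p"],z["d"],z["P"],z["O"];i=bot.camera_info("wrist");T=cloud(p,d,i,i["hand_eye"])
q=p.copy();q[300:]=0;m,s,c=yellow(q);print(s,c)
for v in range(208,256,4): print(v,T[v,310:328:6].round(4).tolist())
for u in range(298,342,4): print(u,T[222,u].round(4))
W=T@O.T+P
print("console",W[265,250:400:30].round(4).tolist(), T[265,250:400:30].round(4).tolist())
print("tray front rim",W[146,200:460:60].round(4).tolist())
for u,v in((238,293),(240,297),(244,300),(396,293),(393,297),(390,300)): print("tip",u,v,T[v,u].round(4))
f=(p.max(2)<45)&(d>0)&(d<.28);f[:288]=0;f[305:]=0
for r in((200,260),(370,440)):
    k=np.zeros_like(f);k[:,r[0]:r[1]]=1;A=T[f&k];print(len(A),A[np.argsort(-A[:,2])[:6]].round(4).tolist())
E
```

```text
[ 301  209   36   44 1524] [318.32874016 230.73031496]
208 [[0.0135, -0.0049, 0.1408], [0.0136, -0.0002, 0.1403], [0.0131, 0.0046, 0.1429]]
212 [[0.014, -0.0047, 0.1238], [0.014, -0.0002, 0.1237], [0.0139, 0.0044, 0.1243]]
216 [[0.0141, -0.0045, 0.1098], [0.0139, -0.0002, 0.1107], [0.0143, 0.0041, 0.1089]]
220 [[0.0123, -0.0044, 0.105], [0.0122, -0.0002, 0.1056], [0.0122, 0.0041, 0.1057]]
224 [[0.0098, -0.0044, 0.1034], [0.0096, -0.0002, 0.1041], [0.0097, 0.0041, 0.1038]]
228 [[0.0064, -0.0044, 0.1055], [0.0066, -0.0002, 0.1046], [0.0064, 0.0041, 0.1053]]
232 [[0.0036, -0.0044, 0.1048], [0.0037, -0.0002, 0.1044], [0.0034, 0.0041, 0.1057]]
236 [[0.0007, -0.0044, 0.1044], [0.0008, -0.0002, 0.1042], [0.0005, 0.0041, 0.1054]]
240 [[-0.0024, -0.0045, 0.1049], [-0.0024, -0.0002, 0.1048], [-0.0023, 0.0041, 0.1046]]
244 [[-0.0054, -0.0045, 0.1049], [-0.0052, -0.0002, 0.1041], [-0.0053, 0.0042, 0.1046]]
248 [[-0.0084, -0.0045, 0.105], [-0.0086, -0.0002, 0.1056], [-0.0086, 0.0042, 0.1056]]
252 [[-0.0114, -0.0045, 0.1049], [-0.0115, -0.0002, 0.1052], [-0.0118, 0.0042, 0.106]]
298 [ 0.0015 -0.01
[... 588 characters left out ...]
im [[0.5168, -0.0188, 0.1647], [0.5506, -0.0159, 0.1653], [0.5842, -0.0122, 0.165], [0.6179, -0.0086, 0.1645], [0.6515, -0.0057, 0.1652]]
tip 238 293 [ 0.0082 -0.0337 -0.013 ]
tip 240 297 [ 0.0079 -0.0322 -0.0164]
tip 244 300 [ 0.0077 -0.0301 -0.0189]
tip 396 293 [ 0.0082  0.0343 -0.0129]
tip 393 297 [ 0.0088  0.032  -0.0184]
tip 390 300 [ 0.008   0.0305 -0.0196]
326 [[0.0095, -0.0365, -0.0116], [0.0081, -0.0309, -0.0117], [0.0082, -0.033, -0.0119], [0.0078, -0.0309, -0.012], [0.0097, -0.0373, -0.012], [0.0083, -0.0334, -0.0121]]
324 [[0.008, 0.0333, -0.0113], [0.008, 0.0324, -0.0114], [0.0095, 0.0366, -0.0116], [0.0095, 0.0362, -0.0116], [0.0077, 0.0337, -0.0117], [0.0091, 0.0383, -0.0118]]
```

The fingertips really sit at tool z of about -0.0115, and the grip's outer face is at 0.105, centred in x and y. Now I'll descend, grasp and slide.

```bash
python3 - <<'E'
from workcell import bot
from h import *
P=np.load("w.npz")["P"]+.0015*(-ym)
G=P-.1385*nrm
print([bot.ik(x,ori(-1,-nrm)) is not None for x in(G,G+.07*ym)])
bot.move_linear(P-.10*nrm,rate=.12)
h=bot.move_linear(G,rate=.05,until_force=8);print("touch",h,bot.get_ee_pos()-G,bot.get_contact_force().round(1))
if not h:
    bot.move_gripper(0.0);print("w",bot.get_width(),bot.get_grasp_force(),bot.get_contact_force().round(1))
    p0=bot.get_ee_pos()
    if bot.get_width()>.02:
        for F in(12,20):
            h=bot.move_linear(p0+.075*ym,rate=.04,until_force=F)
            e=bot.get_ee_pos()-p0;print(h,"travel",e@ym,"off",e@up,e@nrm,bot.get_contact_force().round(1))
print(tray(bot)[:2],bot.get_time_s())
p,d=bot.capture("wrist");cv2.imwrite("pics/w2.png",p[:,:,::-1])
E
```

```text
[True, True]
touch False [ 0.0002407  -0.00013237  0.00022227] [-0.3 -0.9 -0.1]
w 0.02591609022603717 29.999977494589984 [-0.6 -1.5  0.4]
True travel 0.06092248059523253 off -1.1533511919195329e-05 -3.644240670399736e-05 [ 3.5 -0.2  1.7]
True travel 0.06082582428522499 off -4.567104115585537e-05 -1.9488730327564203e-05 [ 4.8  0.8 -0. ]
(np.float64(0.008955159899331343), np.float64(0.14254349046070924)) 17.5333
```

View pics/w2.png

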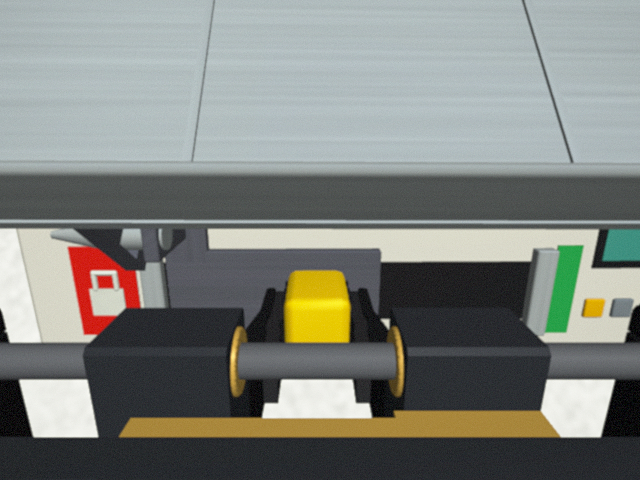

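The wrist view shows the carriage edge at (166,280) against the stop at the red mark, and the bolt through the lug at (110,240). I'll release, back out and verify.

```bash
python3 - <<'E'
from workcell import bot
from h import *
bot.move_gripper(.06)
p0=bot.get_ee_pos();bot.move_linear(p0+.1385*nrm,rate=.12)
p,d=bot.capture("wrist");cv2.imwrite("pics/w3.png",p[:,:,::-1])
print(tray(bot)[:2],bot.get_contact_force().round(1),bot.get_time_s())
E
```

```text
(np.float64(0.011257417003045144), np.float64(0.1424013131781257)) [0.4 0.3 0.2] 19.85
```

View pics/w3.png

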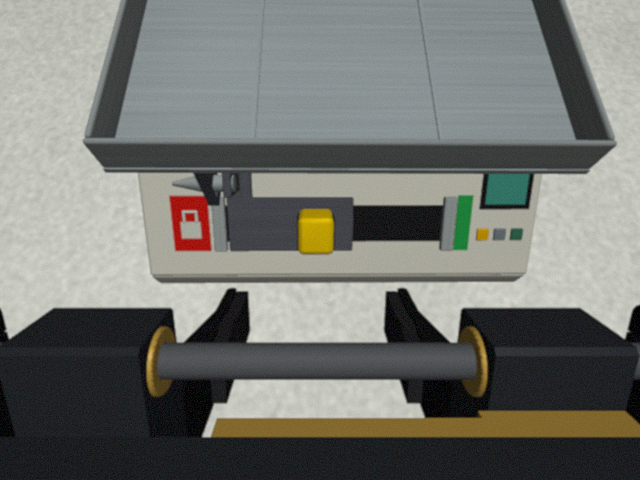

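The view shows the carriage edge at (229,225) flush with the red-side stop, and the bolt through the lug at (205,184). The tray is level within about 0.01 rad and a 20 N push moved the slide no further, so I'm handing in.

```bash
python3 -c "
from workcell import bot
print(bot.sign_off())"
```

```text
the job is handed in; nothing more can be done
None
```

The tray is level to about 0.01 rad and the lock slide is home at the red-side stop with the bolt through the lug; the arm is clear, the rack, bowl and bottle were never approached, and the job was handed in at about 20 s.

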